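# Refit a valve lever on its splined stem and open the cooling-water valve

## Robot

A 6-joint arm with a two-finger parallel gripper is mounted at the origin on the work surface. World frame = base frame: x ahead of the robot, y to its left, z up, the work surface at z = 0. Lengths are in mm, angles in rad, forces in N, time in s.
With the tool pointing down it reaches from about 275 to 1000 mm from the base axis. Payload 8.4 kg.
Tool frame: the origin (TCP) lies midway between the tips of the shut fingers; the grasp point (between the pads) lies 19 mm behind it; z points along the fingers, y is the direction in which the jaws open and shut (so a half turn about z gives the same grasp; the last joint's range is limited). The gripper opens to 85 mm and grips with 20 to 120 N. Pads are 22 mm wide; open, the fingers measure 114 mm over their backs; the gripper's body (76 mm by 85 mm) begins 54 mm behind the grasp point. The pads swing forward as they close: fully open they stand 13 mm farther back than shut.
Start: joints at [-1.196, 0.353, 1.633, -0, 1.155, -0.002], TCP at [229.965, -581.157, 231.281] pointing down, gripper open.
Joint ranges: [-2.63, 2.63], [-0.92, 2.1], [0.06, 2.66], [-1.3, 4.44], [0, 2.69], [-3.02, 3.02]. Speed limits (rad/s): [2.22, 2.22, 2.79, 3.14, 3.14, 3.14].

## Interface

Orientations are given as [roll, pitch, yaw] about the fixed x, y, z axes, in that order (R = Rz(yaw) Ry(pitch) Rx(roll)).
In Python, from rig import * gives the robot as it stands.
- The arm moves only by the tool play_rows, never from a script. Its argument "moves" is a list of rows, each a list of 3 entries, a list of its own where there are three numbers: the shift along the tool's x, y, z in m, then the turn, a rotation vector about the tool's x, y, z in rad, then the opening in per cent of the stroke, from 0 (shut) to 100 (fully open). In form: [[[x, y, z], [rx, ry, rz], fingers], ...]. A call has 1 to 20 rows; each row shifts and turns the commanded pose from where the row before left it, along the tool's axes as they then stand; what a row does not reach is not made up. A row lasts 1/10 s, in which the tool goes at most 50 mm and 8.59 degrees, less where a joint would pass 70% of its speed; a pose out of reach is approached as far as the arm can. A call is refused whole if a number of a shift passes 0.05 or a number of a turn 0.15, either way. A call with a gripper value outside its range is refused whole. The fingers move at their own pace and stop on an object; "squeeze" is the grip in N (left out, the last holds). Time passes only in rows, so rows that do not move let the fingers close. It gives the time, the measured TCP pose, the force and the opening at its end, in the units of the state.
- sense(): the state, without advancing time (a new reading comes with each control period).
- grab_frame(name): name is "side" or "top"; returns a dict with "pixels" (400x640x3 uint8, red, green, blue), "intrinsics" (3x3 intrinsics, pixels), "distortion" ([k1, k2, p1, p2, k3] as OpenCV has them; the pictures are not rectified), "R" (3x3) and "t" (3): a world point X has camera coordinates R X + t. Camera axes: x right, y down, z forward; pixel columns grow to the right and rows downward; lengths in mm; the calibration is good to about 2 mm. A picture is of the moment at which its call begins. There is no depth.
- sign_off(): hands the job in, once; it reports no verdict.
The state is a dict: "clock": time; "qpos": joint angles; "qvel": joint speeds; "joint_efforts": joint torques, N m; "eef_pos": TCP position; "tcp_rot": TCP orientation; "contact_force": force on the tool from outside, world axes, zero at the start; "wrist_torque": the same for the moment, N m; "opening": opening from 0.0 (shut) to 1.0 (fully open).
Only numpy, scipy, OpenCV 4.12 (cv2) and the standard library are available. Lean on these libraries where they do the work, as an engineer would, in place of code of your own. Each camera call takes 0.05 s, during which the arm holds its last target. There are 200 camera calls.

## Task

The lever with the red knob has come off the cooling-water valve. Fit it on the valve's toothed stem on the tooth that leaves it pointing less than a quarter turn clockwise (seen from above) of the outlet end with the blue collar, feeling gently for the teeth without forcing them, and push it fully home on its seat; only then turn it anticlockwise, gently, until the valve is fully open and the lever lies in line with the pipe, pointing to the blue collar. Let go of it there and leave everything else on the bench alone.

Things in the scene. Friction and masses are not known exactly. Their poses are not given: they have to be found in the camera images.
- lever_hub (a point): centre, half-way up, of the hub of the loose valve lever. Hub: bare aluminium block 40 x 40 mm, 36 mm high, lying on the bench right way up (z up). A flat arm 18 mm wide, 9 mm thick (14 to 24 mm above the underside), runs from it along +x to a red knob. The hub's faces towards +y and -y are plain flats, 40 mm apart, full height, good to grip. The whole lever weighs about 0.3 kg.
- lever_bore (a point): centre of the hub's underside, 18 mm below its centre, on the axis of the bore that goes right through the hub. The bore is 19.6 mm across at its narrowest and has four lengthwise grooves, along the lever's +x, -x, +y and -y, each 7.6 mm wide and reaching 13.8 mm from the axis. x along the arm, z up.
- lever_knob (a point): middle of the lever's red knob, a round grip 24 mm across and 36 mm high, 120 mm from the hub's centre along the lever's +x.
- stem_seat (a point): centre of the seat: flat top, 115 mm above the bench, of the valve's round 32 mm steel neck, on the stem's axis; the hub's underside must rest on it. Fixed to the valve: x points along the pipe to the outlet, z up. Below it: a 38 mm gland (to 98 mm above the bench), the valve body (76 x 56 mm, to 88 mm) and the pipe. Over 60 N between lever and valve does damage.
- tooth_ends (a point): on the stem's axis, 24 mm above the seat: flat upper ends of the brass stem's four straight teeth, 90 degrees apart, 6 mm wide, reaching 13 mm from the axis, from the seat up to here. Out of step, the hub rests here; it drops on only within about 0.07 rad of the right angle. Axes are the valve's, NOT the stem's: the stem's own rotation is not measured and must be seen or felt.
- stem_top (a point): tip of the stem, 38 mm above the seat: above the teeth stand a smooth pilot 18 mm across (6 mm) and a cone (8 mm) narrowing to 9 mm, which centre the hub. The stem turns stiffly (about 0.22 N m) and stays as left. It starts 0.36 to 1.42 rad clockwise (seen from above) of fully open, a hard stop, where the teeth lie along and across the pipe. Axes are the valve's.
- outlet (a point): blue collar round the outlet pipe, 78 mm from the stem's axis along the valve's x, 58 mm above the bench (the inlet has a grey one). The pipe, 27 mm thick, runs 115 mm to either side, then down to the bench. When fully open the lever points along this x; fitted on the right tooth of the part-shut stem it points 0.36 to 1.42 rad clockwise of it, as the stem happens to stand.
- wrench_mid (a point): bystander, to be left alone: a steel open-ended spanner lying flat; this point is its middle (origin of its length, 5 mm up).
- nut_mid (a point): bystander, to be left alone: a brass ring nut, 38 mm across, 12 mm high; this point is its middle.
- beaker_mid (a point): bystander, to be left alone: a glass beaker, 72 mm across, 85 mm high; this point is its middle.
- amber_mid (a point): bystander, to be left alone: an amber reagent bottle, 68 mm across, 100 mm high; this point is its middle.
- jar_mid (a point): bystander, to be left alone: a white jar with a blue cap, 72 mm across, 90 mm high; this point is its middle.
- sieve_mid (a point): bystander, to be left alone: a brass test sieve, an open pan 100 mm across, 40 mm high; this point is its middle.
- meter_mid (a point): bystander, to be left alone: a red hand meter, 130 x 65 x 30 mm, lying flat; this point is its middle.
Not all that is in view belongs to the job. Of the things that look like the part that bears lever_hub, take the one that is farthest from the robot's base at the start.

How it is judged:
By the outcome, as a careful person would: the job done as asked, in the order asked, and still so for the second after the job is handed in, with the robot touching nothing.
It also fails if it takes over 72 s, if anything falls off the work surface, if the arm or the gripper's body presses on something with over 40 N, if the wrist force passes 120 N, or if a joint passes its speed limit or range.

## Working session

There is one attempt and no reset: what is moved stays moved. The work goes in short steps, Python scripts to look and compute and a tool call to move; the robot and the scene stay as the last step left them, time stands still between calls to the robot, and variables do not carry over. Pictures are saved under pics/ and viewed, about 8 in all and at most 12, crops included, and the job is handed in when it is done.

Besides the shell and the picture viewer there is one more tool, called after "Emit:" as name(argument=value, ...), one argument or row to a line, values as JSON. play_rows: Moves the arm, as the interface text tells. Its arguments: {"type":"object","properties":{"moves":{"type":"array"},"squeeze":{"type":"number"}},"required":["moves"]}

```bash
mkdir -p pics
python3 - <<'E'
from rig import *
import cv2
for n in("top","side"):
    f=grab_frame(n); cv2.imwrite(f"pics/{n}0.png",f["pixels"][:,:,::-1])
    print(n,f["intrinsics"],f["distortion"],f["R"],f["t"])
s=sense();print(s)
E
ls
```

```text
top [[391.43496276   0.         328.69309981]
 [  0.         391.43496276 201.42209777]
 [  0.           0.           1.        ]] [-0.04957311  0.          0.          0.          0.        ] [[ 0.00236801 -0.9999937  -0.00264312]
 [-0.99724558 -0.00216555 -0.07413878]
 [ 0.07413259  0.00281141 -0.99724443]] [ -93.41634706  531.11585897 1160.46848253]
side [[373.95807932   0.         316.53398621]
 [  0.         373.95807932 204.79291663]
 [  0.           0.           1.        ]] [-0.08275327  0.          0.          0.          0.        ] [[-0.94485882 -0.32745001 -0.00427855]
 [-0.19205431  0.56466163 -0.8026658 ]
 [ 0.26524885 -0.75758414 -0.59641371]] [500.10273569 225.59025184 936.63213642]
{'clock': 0.1, 'qpos': array([-1.19636803e+00,  3.53582384e-01,  1.63406558e+00, -1.80337952e-05,
        1.15522833e+00, -2.39274455e-03]), 'qvel': array([-1.49010761e-03, -1.50821440e-03, -1.31127938e-03, -8.74750939e-05,
       -4.30132733e-04, -5.88949524e-04]), 'joint_efforts': array([-1.08881042e-03, -6.06360769e+01, -3.42819893e+01, -5.10222196e-05,
        3.81399470e-03, -1.73380857e-05]), 'eef_pos': array([ 229.81672586, -580.73952032,  230.63209462]), 'tcp_rot': array([-3.14030897e+00,  1.34180492e-05,  3.76828338e-01]), 'contact_force': array([ 0.47036063, -0.02148229,  0.18896606]), 'wrist_torque': array([ 0.00056304, -0.03513399,  0.02236175]), 'opening': 1.0008512715232605}
pics
```

View pics/top0.png

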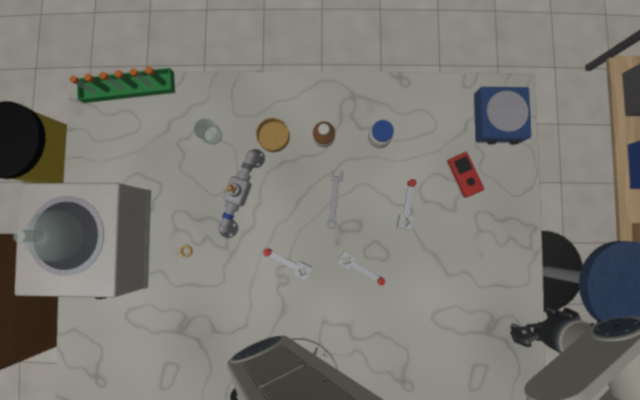

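View pics/side0.png

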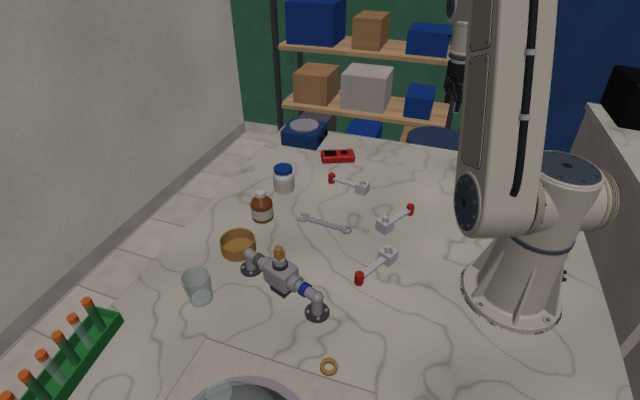

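Three lever candidates in the top view, by hub: A (405,222), B (304,270) and C (346,260). The base projects to about (297,380), so A is farthest at about 191 px, against 110 and 130. The valve's stem is at (234,188), with the blue collar at (228,215). I'll confirm with one enlarged composite.

```bash
cat > h.py <<'E'
from rig import *
import numpy as np, cv2
def ray(f,uv):
    p=cv2.undistortPoints(np.array([[uv]],float),f["intrinsics"],np.array(f["distortion"]))[0,0]
    R=np.array(f["R"]);t=np.array(f["t"])
    return -R.T@t, R.T@np.array([p[0],p[1],1])
def plane(f,uv,z):
    c,d=ray(f,uv); return c+d*(z-c[2])/d[2]
def tri(f,u,g,v):
    c1,d1=ray(f,u);c2,d2=ray(g,v)
    s=np.linalg.lstsq(np.c_[d1,-d2],c2-c1,rcond=None)[0]
    a=c1+s[0]*d1;b=c2+s[1]*d2
    return (a+b)/2,np.linalg.norm(a-b)
def proj(f,X):
    R=np.array(f["R"]);return cv2.projectPoints(np.array([X],float),cv2.Rodrigues(R)[0],np.array(f["t"]),f["intrinsics"],np.array(f["distortion"]))[0][0,0]
def blobs(f,lo,hi,mina=8):
    h=cv2.cvtColor(f["pixels"],cv2.COLOR_RGB2HSV)
    m=cv2.inRange(h,lo,hi)
    n,_,st,c=cv2.connectedComponentsWithStats(m)
    return [(c[i].round(1).tolist(),st[i].tolist()) for i in range(1,n) if st[i][4]>=mina]
E
python3 - <<'E'
from h import *
T=grab_frame("top");S=grab_frame("side")
def crop(f,x,y,w,h,k): return cv2.resize(f["pixels"][y:y+h,x:x+w,::-1],None,fx=k,fy=k,interpolation=cv2.INTER_CUBIC)
a=np.hstack([crop(T,380,170,50,37*2-14,8)[:300*2],crop(S,315,165,50,60,8)][:])
cv2.imwrite("pics/c1.png",cv2.resize(a,(800,480)))
b=np.hstack([crop(T,205,140,70,100,5.7),crop(S,235,235,100,100,4)[:,:]]) if 0 else np.hstack([crop(T,210,145,60,90,6)[:540],cv2.resize(crop(S,240,238,72,90,6),(432,540))])
cv2.imwrite("pics/c2.png",b)
for n,f in(("T",T),("S",S)):
    print(n,"red",[x for x in blobs(f,(0,150,60),(6,255,255))+blobs(f,(174,150,60),(180,255,255))])
    print(n,"blue",[x for x in blobs(f,(105,150,50),(125,255,255))])
    print(n,"brass",[x for x in blobs(f,(12,90,60),(28,255,255))])
E
```

```text
T red [([465.9, 177.7], [449, 153, 34, 44, 534]), ([411.7, 182.6], [409, 180, 6, 6, 29]), ([267.2, 251.6], [265, 250, 5, 5, 19]), ([381.0, 281.0], [379, 279, 5, 5, 21])]
T blue [([382.2, 129.8], [374, 122, 18, 18, 176]), ([226.9, 215.8], [224, 214, 7, 4, 16])]
T brass [([148.8, 70.5], [145, 66, 9, 9, 56]), ([133.5, 72.5], [129, 68, 10, 9, 55]), ([118.0, 73.9], [114, 70, 10, 8, 56]), ([103.2, 75.9], [99, 72, 10, 8, 55]), ([88.2, 78.0], [84, 74, 10, 8, 55]), ([73.9, 79.4], [69, 76, 10, 7, 41]), ([49.6, 154.8], [14, 114, 52, 69, 1636]), ([272.4, 134.4], [257, 118, 32, 34, 832]), ([323.4, 135.2], [314, 123, 20, 21, 214]), ([230.8, 188.0], [227, 184, 9, 9, 46]), ([635.5, 231.1], [631, 222, 9, 19, 148]), ([185.6, 251.0], [180, 246, 12, 11, 59])]
S red [([338.3, 156.7], [321, 150, 34, 13, 327]), ([331.0, 177.4], [329, 173, 6, 11, 46]), ([410.4, 208.1], [407, 204, 7, 12, 48]), ([358.6, 277.7], [355, 271, 9, 15, 108])]
S blue [([314.9, 21.5], [285, 0, 61, 47, 2634]), ([587.6, 59.4], [544, 0, 96, 152, 9083]), ([428.1, 38.9], [406, 22, 46, 35, 1332]), ([419.1, 100.6], [404, 83, 32, 37, 917]), ([365.0, 127.7], [345, 118, 38, 20, 520]), ([302.8, 137.0], [282, 122, 45, 28, 701]), ([282.7, 169.0], [274, 164, 18, 11, 170]), ([302.8, 287.7], [298, 282, 13, 14, 80])]
S brass [([369.3, 41.1], [278, 10, 173, 55, 2796]), ([347.6, 98.6], [281, 62, 168, 80, 3647]), ([261.1, 204.2], [251, 197, 21, 15, 258]), ([263.1, 220.6], [253, 217, 20, 6, 36]), ([236.5, 243.3], [220, 228, 36, 34, 887]), ([278.4, 252.6], [273, 245, 12, 16, 134]), ([61.0, 340.2], [58, 338, 6, 5, 8]), ([328.2, 366.4], [320, 358, 18, 18, 193])]
```

View pics/c1.png

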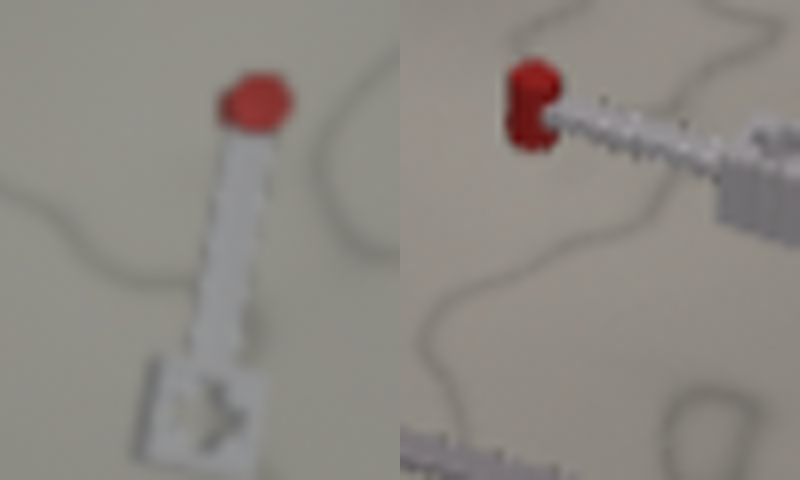

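View pics/c2.png

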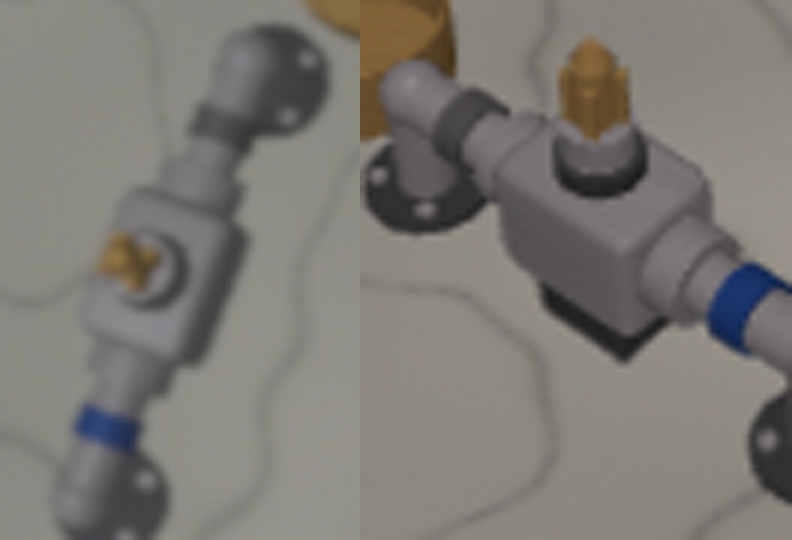

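Lever A is confirmed. Its hub is centred at about (406,222) in the top view, with one grooved bore, and its red knob is at (411.7,182.6). The valve crop shows the brass teeth in an X near (231,188) and the blue collar at (227,216). Next I'll take precise measurements.

Run:
```python
from h import *
T=grab_frame("top");S=grab_frame("side")
np.set_printoptions(precision=1,suppress=True,linewidth=180)
# lever: bright bluish mask
p=T["pixels"].astype(int);b=p[...,2];
sub=cv2.resize(T["pixels"][172:236,385:425],None,fx=8,fy=8,interpolation=cv2.INTER_CUBIC)
bl=sub[...,2].astype(int); bg=np.median(bl); print("bg",bg,bl.max())
m=((bl>bg+22)&(sub[...,0]<bl+30)).astype(np.uint8)
n,l,st,c=cv2.connectedComponentsWithStats(m); i=1+st[1:,4].argmax(); m=(l==i).astype(np.uint8)
ys,xs=np.nonzero(m); 
U=lambda x,y:(385+(x+.5)/8-.5,172+(y+.5)/8-.5)
W=np.array([plane(T,U(x,y),36)[:2] for x,y in zip(xs[::7],ys[::7])])
# arm part by rows (image rows ~ world x)
print("rows width"); 
for r in range(0,512,24):
    q=np.nonzero(m[r])[0]
    if len(q): 
        a,bb=plane(T,U(q[0],r),36),plane(T,U(q[-1],r),36); print(r,a[:2],bb[:2])
k,res=tri(T,(411.7,182.6),S,(331.0,177.4)); print("knob tri",k,res)
print("knob@z24",plane(T,(411.7,182.6),24),plane(S,(331.0,177.4),18))
# stem
for n,f,box in(("T",T,(222,178,20,20)),("S",S,(268,240,22,26))):
    x0,y0,w,h=box;s=cv2.resize(f["pixels"][y0:y0+h,x0:x0+w],None,fx=18,fy=18,interpolation=cv2.INTER_CUBIC)
    for j in range(0,w,5): cv2.putText(s,str(x0+j),(j*18,10),0,.35,(0,0,0)); cv2.line(s,(j*18+9,0),(j*18+9,s.shape[0]),(0,0,0),1)
    for j in range(0,h,5): cv2.putText(s,str(y0+j),(0,j*18+14),0,.35,(0,0,0)); cv2.line(s,(0,j*18+9),(s.shape[1],j*18+9),(0,0,0),1)
    globals()["s"+n]=s
hh=max(sT.shape[0],sS.shape[0]); 
pad=lambda s:cv2.copyMakeBorder(s,0,hh-s.shape[0],0,0,cv2.BORDER_CONSTANT)
cv2.imwrite("pics/c3.png",np.hstack([pad(sT),pad(sS)])[:,:,::-1])
hs=cv2.cvtColor(S["pixels"],cv2.COLOR_RGB2HSV);ms=cv2.inRange(hs,(12,90,60),(28,255,255))
for r in range(244,263):
    q=np.nonzero(ms[r,265:292])[0]+265
    if len(q):print(r,q[0],q[-1],end="; ")
print("collar top/side",tri(T,(226.9,215.8),S,(302.8,287.7)), plane(T,(226.9,215.8),71), plane(S,(302.8,287.7),62))
print("stem tri",tri(T,(230.8,188),S,(278.4,252.6)),plane(T,(230.8,188),140),plane(S,(278.4,252.6),135))
c=plane(S,(278.4,252.6),135); print("proj seat etc",[ (proj(T,(c[0],c[1],z)),proj(S,(c[0],c[1],z))) for z in(115,139,153)])
```

```text
bg 135.0 150Traceback (most recent call last):
  File "<stdin>", line 9, in <module>
ValueError: attempt to get argmax of an empty sequence
```

```bash
cat > m.py <<'E'
from h import *
T=grab_frame("top");S=grab_frame("side")
np.set_printoptions(precision=1,suppress=True,linewidth=180)
sub=cv2.resize(T["pixels"][172:236,385:425],None,fx=8,fy=8,interpolation=cv2.INTER_CUBIC).astype(int)
d=sub[...,2]-sub[...,0]; bg=np.median(d); print("bg",bg,np.percentile(d,[50,80,90,97,99]))
m=(d>(bg+np.percentile(d,97))/2).astype(np.uint8)
n,l,st,c=cv2.connectedComponentsWithStats(m); i=1+st[1:,4].argmax(); m=(l==i).astype(np.uint8)
U=lambda x,y:(385+(x+.5)/8-.5,172+(y+.5)/8-.5)
for r in range(0,512,16):
    q=np.nonzero(m[r])[0]
    if len(q): print(r,U(q[0],r),U(q[-1],r)[0],plane(T,U(q[0],r),30)[:2],plane(T,U(q[-1],r),30)[:2])
k,res=tri(T,(411.7,182.6),S,(331.0,177.4)); print("knob tri",k,res)
for n,f,box in(("T",T,(222,178,20,20)),("S",S,(268,240,22,26))):
    x0,y0,w,h=box;s=cv2.resize(f["pixels"][y0:y0+h,x0:x0+w],None,fx=18,fy=18,interpolation=cv2.INTER_CUBIC)
    for j in range(0,w,5): cv2.putText(s,str(x0+j),(j*18,10),0,.35,(0,0,0)); cv2.line(s,(j*18+9,0),(j*18+9,8),(0,0,0),1)
    for j in range(0,h,5): cv2.putText(s,str(y0+j),(0,j*18+14),0,.35,(0,0,0)); cv2.line(s,(0,j*18+9),(8,j*18+9),(0,0,0),1)
    globals()["s"+n]=s
hh=max(sT.shape[0],sS.shape[0]); 
pad=lambda s:cv2.copyMakeBorder(s,0,hh-s.shape[0],0,0,cv2.BORDER_CONSTANT)
cv2.imwrite("pics/c3.png",np.hstack([pad(sT),pad(sS)])[:,:,::-1])
hs=cv2.cvtColor(S["pixels"],cv2.COLOR_RGB2HSV);ms=cv2.inRange(hs,(12,90,60),(28,255,255))
for r in range(244,263):
    q=np.nonzero(ms[r,265:292])[0]+265
    if len(q):print(r,q[0],q[-1],end="; ")
print("\ncollar",tri(T,(226.9,215.8),S,(302.8,287.7)), plane(T,(226.9,215.8),71), plane(S,(302.8,287.7),62))
print("stem tri",tri(T,(230.8,188),S,(278.4,252.6)),plane(T,(230.8,188),140),plane(S,(278.4,252.6),135))
c=plane(S,(278.4,252.6),135); print("proj seat etc",[ (proj(T,(c[0],c[1],z)),proj(S,(c[0],c[1],z))) for z in(115,139,153)])
E
python3 m.py
```

```text
bg -8.0 [-8. -7.  0.  2.  2.]
128 (np.float64(407.5625), 187.5625) 413.6875 [ 572.8 -328.8] [ 572.8 -347.2]
144 (np.float64(407.1875), 189.5625) 413.1875 [ 566.7 -327.6] [ 566.8 -345.7]
160 (np.float64(406.9375), 191.5625) 412.9375 [ 560.7 -326.8] [ 560.8 -344.8]
176 (np.float64(406.3125), 193.5625) 412.6875 [ 554.7 -324.8] [ 554.7 -344. ]
192 (np.float64(405.9375), 195.5625) 412.4375 [ 548.7 -323.6] [ 548.7 -343.1]
208 (np.float64(405.6875), 197.5625) 411.6875 [ 542.6 -322.8] [ 542.7 -340.8]
224 (np.float64(405.1875), 199.5625) 411.3125 [ 536.6 -321.2] [ 536.7 -339.6]
240 (np.float64(405.0625), 201.5625) 411.1875 [ 530.6 -320.7] [ 530.7 -339.1]
256 (np.float64(404.5625), 203.5625) 410.6875 [ 524.6 -319.2] [ 524.7 -337.6]
272 (np.float64(404.0625), 205.5625) 410.4375 [ 518.6 -317.6] [ 518.7 -336.7]
288 (np.float64(403.9375), 207.5625) 410.1875 [ 512.6 -317.2] [ 512.7 -335.9]
304 (np.float64(403.6875), 209.5625) 409.8125 [ 506.7 -316.3] [ 506.7 -334.7]
320 (np.float64(403.1875), 211.5625) 409.6875 [ 500.7 -314.8] [ 500.7 -334.3]
336 (np.float64(402.6875), 213.5625) 409.0625 [ 494.7 -3
[... 586 characters left out ...]
8.5625), 229.5625) 409.1875 [ 447.1 -330.2] [ 447.1 -332.1]
knob tri [ 591.  -343.    20.6] 4.1093802430562665
245 277 279; 246 276 280; 247 275 281; 248 275 281; 249 274 283; 250 273 283; 251 273 283; 252 273 283; 253 273 284; 254 274 284; 255 274 284; 256 274 284; 257 274 284; 258 276 281; 259 277 280; 260 278 279; 
collar (array([488.8, 204. ,  65. ]), np.float64(6.8546987486197475)) [485.2 201.4  71. ] [493.2 202.2  62. ]
stem tri (array([560.6, 176.7, 131.7]), np.float64(2.5002012395847473)) [558.5 174.2 140. ] [560.2 180.  135. ]
proj seat etc [(array([231. , 188.3]), array([279. , 258.7])), (array([228.8, 187.4]), array([278.3, 251.4])), (array([227.5, 186.8]), array([277.9, 246.9]))]
```

View pics/c3.png

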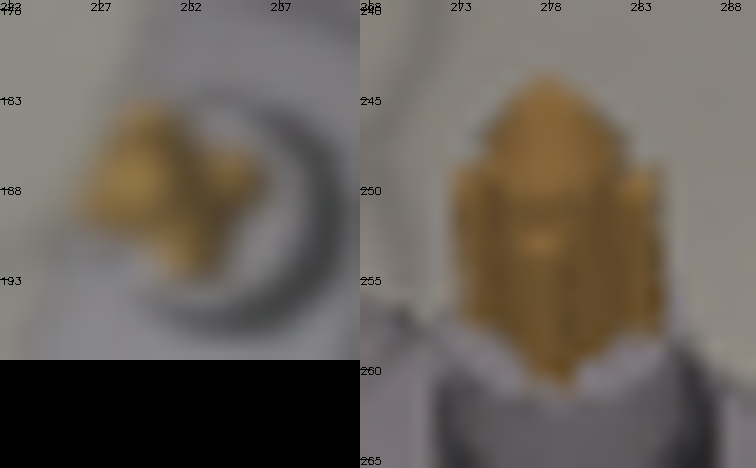

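The stem axis is at about (559,175.5), and the collar is 76 mm away at angle 2.78, which fits the given 78 mm. The teeth read 1.77 to 1.95 rad (valid range 1.36 to 2.42). The hub is at about (471.5,-319.5) with the lever yaw at -0.193, and the knob measurement agrees. Now moving.

Emit:
play_rows(
  moves=[
    [[0,0,0],[0,0,0.095],100],
    [[0,0,0],[0,0,0.095],100],
    [[0,0,0],[0,0,0.095],100],
    [[0,0,0],[0,0,0.095],100],
    [[0,0,0],[0,0,0.095],100],
    [[0,0,0],[0,0,0.095],100],
    [[0.0134,-0.0216,0.007],[0,0,0],100],
    [[0.0134,-0.0216,0.007],[0,0,0],100],
    [[0.0134,-0.0216,0.007],[0,0,0],100],
    [[0.0134,-0.0216,0.007],[0,0,0],100],
    [[0.0134,-0.0216,0.007],[0,0,0],100],
    [[0.0134,-0.0216,0.007],[0,0,0],100],
    [[0.0134,-0.0216,0.007],[0,0,0],100],
    [[0.0134,-0.0216,0.007],[0,0,0],100],
    [[0.0134,-0.0216,0.007],[0,0,0],100],
    [[0.0134,-0.0216,0.007],[0,0,0],100],
    [[0.0134,-0.0216,0.007],[0,0,0],100],
    [[0.0134,-0.0216,0.007],[0,0,0],100],
    [[0.0134,-0.0216,0.007],[0,0,0],100],
    [[0.0134,-0.0216,0.007],[0,0,0],100],
  ],
)

```text
clock: 2.4
eef_pos: [472.9, -319.6, 133.1]
tcp_rot: [3.141, -0.0, -0.193]
contact_force: [0.3, -0.2, 0.4]
opening: 0.999
```

Emit:
play_rows(
  moves=[
    [[0,0,0],[0,0,0],100],
    [[0,0,0],[0,0,0],100],
  ],
)

```text
clock: 2.6
eef_pos: [472.2, -320.2, 133.2]
tcp_rot: [3.141, 0.0, -0.192]
contact_force: [-0.6, -0.4, 0.6]
opening: 1.0
```

Emit:
play_rows(
  moves=[
    [[0,0,0.013],[0,0,0],100],
    [[0,0,0.013],[0,0,0],100],
    [[0,0,0.013],[0,0,0],100],
    [[0,0,0.013],[0,0,0],100],
    [[0,0,0.013],[0,0,0],100],
    [[0,0,0.013],[0,0,0],100],
    [[0,0,0.013],[0,0,0],100],
    [[0,0,0.013],[0,0,0],100],
    [[0,0,0.013],[0,0,0],100],
    [[0,0,0.012],[0,0,0],100],
    [[0,0,0],[0,0,0],100],
    [[0,0,0],[0,0,0],100],
  ],
)

```text
clock: 3.8
eef_pos: [472.1, -320.3, 4.0]
tcp_rot: [-3.141, 0.0, -0.193]
contact_force: [-0.4, 0.2, 0.5]
opening: 0.996
```

Run:
```python
from h import *
T=grab_frame("top");S=grab_frame("side");print(sense()["eef_pos"])
a=cv2.resize(T["pixels"][170:250,365:445],None,fx=5,fy=5,interpolation=2);b=cv2.resize(S["pixels"][140:220,310:390],None,fx=5,fy=5,interpolation=2)
cv2.imwrite("pics/c4.png",np.hstack([a,b])[:,:,::-1])
```

```text
[ 472.5141523  -320.66205664    4.75020903]
```

View pics/c4.png

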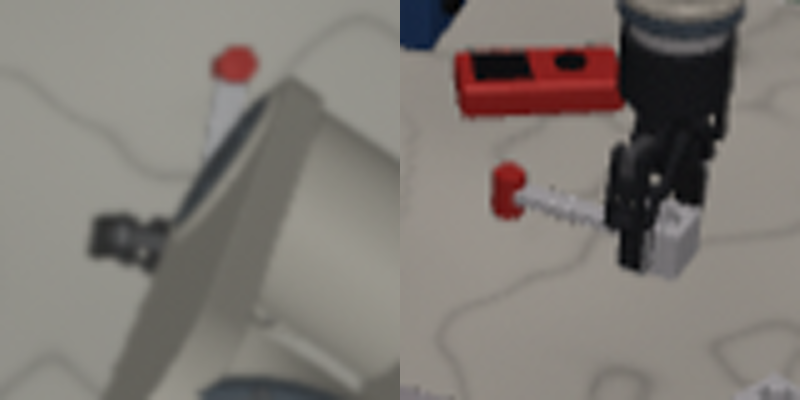

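The side view shows the hub at about (446,187) and the near finger at about (437,187) in front of it. I'll check that offset numerically.

Run:
```python
from h import *
S=grab_frame("side")
c=np.array([472.,-320.2]);x=np.array([np.cos(-.193),np.sin(-.193)]);y=np.array([-x[1],x[0]])
P=lambda a,b,z:((proj(S,[*(c+a*x+b*y),z])-[310,140])*5+[400,0]).round(0)
print("hub corners top",[P(a,b,36) for a,b in((20,20),(-20,20),(-20,-20),(20,-20))],"bottom",P(-20,20,0),P(-20,-20,0))
print("finger inner/outer tip",[P(a,b,z) for a in(-11,11) for b in(42,57) for z in(17,)])
print("knob",P(120,0,18))
```

```text
hub corners top [array([625., 221.]), array([679., 237.]), array([702., 209.]), array([650., 194.])] bottom [675. 281.] [698. 252.]
finger inner/outer tip [array([651., 273.]), array([641., 284.]), array([621., 264.]), array([612., 275.])]
knob [509. 190.]
```

The projected hub corners and knob match the picture to within a pixel, so I'll close the gripper and lift.

Emit:
play_rows(
  squeeze=60,
  moves=[
    [[0,0,0],[0,0,0],0],
    [[0,0,0],[0,0,0],0],
    [[0,0,0],[0,0,0],0],
    [[0,0,0],[0,0,0],0],
    [[0,0,0],[0,0,0],0],
    [[0,0,0],[0,0,0],0],
    [[0,0,0],[0,0,0],0],
    [[0,0,0],[0,0,0],0],
    [[0,0,0],[0,0,0],0],
    [[0,0,0],[0,0,0],0],
  ],
)

```text
clock: 4.95
eef_pos: [472.3, -320.5, 4.8]
tcp_rot: [3.141, -0.0, -0.193]
contact_force: [-0.9, 0.6, 5.7]
opening: 0.461
```

Emit:
play_rows(
  moves=[
    [[0,0,-0.005],[0,0,0],0],
    [[0,0,-0.01],[0,0,0],0],
    [[0,0,-0.02],[0,0,0],0],
    [[0,0,-0.02],[0,0,0],0],
    [[0,0,-0.02],[0,0,0],0],
    [[0,0,-0.02],[0,0,0],0],
    [[0,0,-0.02],[0,0,0],0],
    [[0,0,-0.02],[0,0,0],0],
    [[0,0,-0.02],[0,0,0],0],
    [[0,0,-0.02],[0,0,0],0],
    [[0,0,-0.02],[0,0,0],0],
    [[0,0,0],[0,0,0],0],
    [[0,0,0],[0,0,0],0],
  ],
)

```text
clock: 6.25
eef_pos: [472.0, -320.3, 199.3]
tcp_rot: [3.141, -0.0, -0.193]
contact_force: [-1.2, -0.1, -3.1]
opening: 0.455
```

Run:
```python
from rig import *
s=sense();print(s)
```

```text
{'clock': 6.25, 'qpos': array([-5.98888709e-01,  3.01789325e-01,  1.78401593e+00, -2.10259305e-06,
        1.05526675e+00,  1.16516245e+00]), 'qvel': array([ 0.00018876,  0.02065586,  0.01785687,  0.0004083 , -0.00205277,
        0.00203483]), 'joint_efforts': array([ 8.17428900e-04, -5.80844307e+01, -3.45318496e+01,  2.96961959e-02,
       -6.46018703e-02,  7.13084901e-04]), 'eef_pos': array([ 471.97766096, -320.31257586,  199.34975194]), 'tcp_rot': array([ 3.14138552e+00, -4.77678902e-04, -1.93253749e-01]), 'contact_force': array([-1.20066649, -0.1390874 , -3.10777264]), 'wrist_torque': array([ 0.0604344 ,  0.11137305, -0.05327682]), 'opening': 0.4552570831361326}
```

Emit:
play_rows(
  moves=[
    [[0,0,0],[0,0,-0.05],0],
    [[0,0,0],[0,0,-0.1],0],
    [[0,0,0],[0,0,-0.13],0],
    [[0,0,0],[0,0,-0.13],0],
    [[0,0,0],[0,0,-0.13],0],
    [[0,0,0],[0,0,-0.13],0],
    [[0,0,0],[0,0,-0.13],0],
    [[0,0,0],[0,0,-0.13],0],
    [[0,0,0],[0,0,-0.13],0],
    [[0,0,0],[0,0,-0.13],0],
    [[0,0,0],[0,0,-0.13],0],
    [[0,0,0],[0,0,-0.13],0],
    [[0,0,0],[0,0,-0.13],0],
    [[0,0,0],[0,0,-0.13],0],
    [[0,0,0],[0,0,-0.13],0],
    [[0,0,0],[0,0,-0.13],0],
    [[0,0,0],[0,0,-0.093],0],
    [[0,0,0],[0,0,0],0],
  ],
)

```text
clock: 8.05
eef_pos: [471.4, -319.9, 197.8]
tcp_rot: [-3.14, -0.002, 1.871]
contact_force: [0.4, -0.2, -1.4]
opening: 0.46
```

Emit:
play_rows(
  moves=[
    [[0.012,0.006,0],[0,0,0],0],
    [[0.024,0.0123,0],[0,0,0],0],
    [[0.024,0.0123,0],[0,0,0],0],
    [[0.024,0.0123,0],[0,0,0],0],
    [[0.024,0.0123,0],[0,0,0],0],
    [[0.024,0.0123,0],[0,0,0],0],
    [[0.024,0.0123,0],[0,0,0],0],
    [[0.024,0.0123,0],[0,0,0],0],
    [[0.024,0.0123,0],[0,0,0],0],
    [[0.024,0.0123,0],[0,0,0],0],
    [[0.024,0.0123,0],[0,0,0],0],
    [[0.024,0.0123,0],[0,0,0],0],
    [[0.024,0.0123,0],[0,0,0],0],
    [[0.024,0.0123,0],[0,0,0],0],
    [[0.024,0.0123,0],[0,0,0],0],
    [[0.024,0.0123,0],[0,0,0],0],
    [[0.024,0.0123,0],[0,0,0],0],
    [[0.024,0.0123,0],[0,0,0],0],
    [[0.02,0.01,0],[0,0,0],0],
    [[0.008,0.0042,0],[0,0,0],0],
  ],
)

```text
clock: 10.05
eef_pos: [558.7, 177.6, 198.7]
tcp_rot: [-3.141, -0.001, 1.869]
contact_force: [-0.2, -0.7, -2.8]
opening: 0.459
```

Emit:
play_rows(
  moves=[
    [[0,0,0],[0,0,0],0],
    [[0,0,0],[0,0,0],0],
    [[0,0,0],[0,0,0],0],
  ],
)

```text
clock: 10.35
eef_pos: [558.9, 174.3, 199.1]
tcp_rot: [-3.141, 0.0, 1.869]
contact_force: [0.4, 0.2, -2.2]
opening: 0.456
```

Run:
```python
from h import *
T=grab_frame("top");S=grab_frame("side")
print(sense()["eef_pos"],sense()["contact_force"])
a=cv2.resize(T["pixels"][140:240,190:290],None,fx=4,fy=4,interpolation=2);b=cv2.resize(S["pixels"][190:290,230:330],None,fx=4,fy=4,interpolation=2)
cv2.imwrite("pics/c5.png",np.hstack([a,b])[:,:,::-1])
```

```text
[559.15437286 174.39339136 199.27274285] [-0.20817973 -0.25189655 -1.95887722]
```

View pics/c5.png

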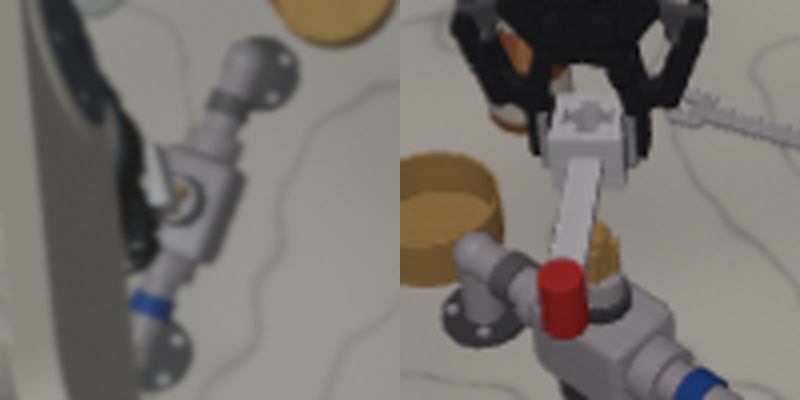

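The side view shows the hub held level, with its bore at about (277,219) and the stem below at about (279,252). I'll compare the hub's predicted position with the measured one.

Run:
```python
from h import *
np.set_printoptions(precision=1,suppress=True)
S=grab_frame("side")
c=np.array([559.1,174.4]);x=np.array([np.cos(1.869),np.sin(1.869)]);y=np.array([-x[1],x[0]])
P=lambda a,b,z:(proj(S,[*(c+a*x+b*y),z])-[230,190])*4+[402,2]
z=199.3-4.6
print("hub top corners",[P(a,b,z+36) for a,b in((20,20),(-20,20),(-20,-20),(20,-20),(0,0))],"bot",P(20,20,z),P(20,-20,z))
print("knob top,mid,bot",P(120,0,z+36),P(120,0,z+18),P(120,0,z))
print("stem tip/teeth/seat at c",P(0,0,153),P(0,0,139),P(0,0,115))
im=cv2.resize(S["pixels"][205:240,258:298],None,fx=14,fy=14,interpolation=2)
cv2.imwrite("pics/c6.png",im[:,:,::-1]); Q=lambda p:((p-[402,2])/4+[230,190]-[258,205])*14+7
print("in c6",[Q(P(a,b,z+36)) for a,b in((20,20),(-20,20),(-20,-20),(20,-20),(0,0))],Q(P(20,20,z)),Q(P(20,-20,z)))
print(blobs(S,(0,150,60),(6,255,255),30),blobs(S,(174,150,60),(180,255,255),30))
```

```text
hub top corners [array([622.8, 143.1]), array([630.1,  97.1]), array([558.6,  95.7]), array([548.4, 141.6]), array([590. , 118.9])] bot [626.4 193.6] [554. 192.]
knob top,mid,bot [560.4 274.9] [563.4 301.2] [566.3 326.7]
stem tip/teeth/seat at c [599.2 223.9] [600.8 241.6] [603.4 271.1]
in c6 [array([387.7, 291. ]), array([413.4, 129.7]), array([163.2, 125. ]), array([127.5, 285.6]), array([273.1, 206.3])] [400.3 467.6] [147. 462.]
[([338.3, 156.7], [321, 150, 34, 13, 330]), ([410.4, 208.0], [407, 204, 7, 12, 47]), ([270.4, 264.4], [264, 255, 13, 20, 203]), ([358.6, 277.7], [355, 271, 9, 15, 108])] []
```

View pics/c6.png

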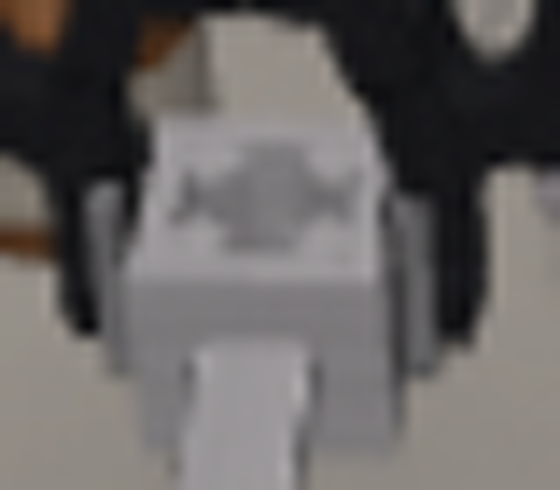

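The held hub's corners agree with the prediction to about 0.5 px. The side view puts the stem about 2 mm towards +x, so I'll correct by that much and descend to the cone.

Emit:
play_rows(
  moves=[
    [[0.0006,0.002,0.003],[0,0,0],0],
    [[0,0,0.007],[0,0,0],0],
    [[0,0,0.01],[0,0,0],0],
    [[0,0,0.01],[0,0,0],0],
    [[0,0,0.006],[0,0,0],0],
    [[0,0,0.002],[0,0,0],0],
    [[0,0,0.001],[0,0,0],0],
    [[0,0,0],[0,0,0],0],
    [[0,0,0],[0,0,0],0],
  ],
)

```text
clock: 11.4
eef_pos: [561.3, 176.5, 160.6]
tcp_rot: [3.141, 0.0, 1.87]
contact_force: [-0.1, 0.8, -2.9]
opening: 0.456
```

Emit:
play_rows(
  moves=[
    [[0,0,0.001],[0,0,0],0],
    [[0,0,0.001],[0,0,0],0],
    [[0,0,0.001],[0,0,0],0],
    [[0,0,0.001],[0,0,0],0],
    [[0,0,0.001],[0,0,0],0],
    [[0,0,0],[0,0,0],0],
  ],
)

```text
clock: 12.0
eef_pos: [560.9, 176.4, 155.1]
tcp_rot: [-3.141, -0.0, 1.87]
contact_force: [0.3, 0.9, -2.1]
opening: 0.455
```

Emit:
play_rows(
  moves=[
    [[0,0,0.001],[0,0,0],0],
    [[0,0,0.001],[0,0,0],0],
    [[0,0,0.001],[0,0,0],0],
    [[0,0,0],[0,0,0],0],
  ],
)

```text
clock: 12.4
eef_pos: [560.9, 176.4, 152.1]
tcp_rot: [-3.141, -0.0, 1.87]
contact_force: [-0.1, 0.3, -3.3]
opening: 0.46
```

Emit:
play_rows(
  moves=[
    [[0,0,0.001],[0,0,0],0],
    [[0,0,0.001],[0,0,0],0],
    [[0,0,0.0005],[0,0,0],0],
    [[0,0,0],[0,0,0],0],
  ],
)

```text
clock: 12.8
eef_pos: [561.0, 176.4, 149.7]
tcp_rot: [-3.141, 0.0, 1.87]
contact_force: [0.9, -0.3, -2.5]
opening: 0.459
```

Emit:
play_rows(
  moves=[
    [[0,0,0.001],[0,0,0],0],
    [[0,0,0.001],[0,0,0],0],
    [[0,0,0],[0,0,0],0],
  ],
)

```text
clock: 13.1
eef_pos: [560.9, 176.4, 147.6]
tcp_rot: [-3.141, 0.0, 1.87]
contact_force: [-0.1, 0.5, -2.6]
opening: 0.458
```

Emit:
play_rows(
  moves=[
    [[0,0,0.001],[0,0,0],0],
    [[0,0,0.001],[0,0,0],0],
    [[0,0,0.001],[0,0,0],0],
    [[0,0,0],[0,0,0],0],
  ],
)

```text
clock: 13.5
eef_pos: [560.9, 176.4, 144.6]
tcp_rot: [-3.141, 0.0, 1.87]
contact_force: [-0.0, -0.8, -2.7]
opening: 0.46
```

Emit:
play_rows(
  moves=[
    [[0,0,0.001],[0,0,0],0],
    [[0,0,0],[0,0,0],0],
    [[0,0,0],[0,0,0],0],
  ],
)

```text
clock: 13.8
eef_pos: [561.0, 176.4, 143.8]
tcp_rot: [-3.142, -0.0, 1.87]
contact_force: [0.0, 0.8, -2.6]
opening: 0.452
```

Emit:
play_rows(
  moves=[
    [[0,0,0.001],[0,0,0],0],
    [[0,0,0],[0,0,0],0],
    [[0,0,0],[0,0,0],0],
  ],
)

```text
clock: 14.1
eef_pos: [561.0, 176.4, 142.7]
tcp_rot: [-3.142, 0.0, 1.87]
contact_force: [0.1, -0.3, -3.7]
opening: 0.459
```

Emit:
play_rows(
  moves=[
    [[0,0,0.001],[0,0,0],0],
    [[0,0,0],[0,0,0],0],
    [[0,0,0],[0,0,0],0],
  ],
)

```text
clock: 14.4
eef_pos: [561.0, 176.4, 141.8]
tcp_rot: [-3.142, 0.0, 1.87]
contact_force: [-0.1, -0.3, -2.9]
opening: 0.457
```

Emit:
play_rows(
  moves=[
    [[0,0,0.001],[0,0,0],0],
    [[0,0,0.001],[0,0,0],0],
    [[0,0,0],[0,0,0],0],
    [[0,0,0],[0,0,0],0],
  ],
)

```text
clock: 14.8
eef_pos: [561.0, 176.4, 139.7]
tcp_rot: [-3.142, 0.0, 1.87]
contact_force: [-0.4, 0.1, -1.9]
opening: 0.461
```

Run:
```python
from rig import *
s=sense();print(s["eef_pos"],s["contact_force"],s["wrist_torque"])
```

```text
[561.00342306 176.43712063 139.74633053] [-0.44783799  0.14488662 -1.85550542] [-0.09233317 -0.00642516  0.00239579]
```

The underside is at about 135 mm, 4 mm below the tooth ends, with no load, so the grooves have engaged. I'll carry on down gently.

Emit:
play_rows(
  moves=[
    [[0,0,0.001],[0,0,0],0],
    [[0,0,0.001],[0,0,0],0],
    [[0,0,0.001],[0,0,0],0],
    [[0,0,0.001],[0,0,0],0],
    [[0,0,0.001],[0,0,0],0],
    [[0,0,0],[0,0,0],0],
  ],
)

```text
clock: 15.4
eef_pos: [560.9, 176.4, 134.6]
tcp_rot: [-3.141, -0.0, 1.87]
contact_force: [1.1, 0.5, -2.4]
opening: 0.459
```

Emit:
play_rows(
  moves=[
    [[0,0,0.001],[0,0,0],0],
    [[0,0,0.001],[0,0,0],0],
    [[0,0,0.001],[0,0,0],0],
    [[0,0,0.001],[0,0,0],0],
    [[0,0,0.001],[0,0,0],0],
    [[0,0,0],[0,0,0],0],
  ],
)

```text
clock: 16.0
eef_pos: [560.9, 176.4, 129.6]
tcp_rot: [-3.141, -0.0, 1.87]
contact_force: [-0.3, 0.6, -3.8]
opening: 0.46
```

Emit:
play_rows(
  moves=[
    [[0,0,0.001],[0,0,0],0],
    [[0,0,0.001],[0,0,0],0],
    [[0,0,0.001],[0,0,0],0],
    [[0,0,0.001],[0,0,0],0],
    [[0,0,0.001],[0,0,0],0],
    [[0,0,0],[0,0,0],0],
  ],
)

```text
clock: 16.6
eef_pos: [560.9, 176.4, 124.6]
tcp_rot: [-3.141, -0.0, 1.87]
contact_force: [-0.7, 0.9, -3.2]
opening: 0.456
```

Emit:
play_rows(
  moves=[
    [[0,0,0.001],[0,0,0],0],
    [[0,0,0.001],[0,0,0],0],
    [[0,0,0.001],[0,0,0],0],
    [[0,0,0],[0,0,0],0],
  ],
)

```text
clock: 17.0
eef_pos: [560.9, 176.4, 121.6]
tcp_rot: [-3.141, -0.0, 1.87]
contact_force: [-0.4, 0.2, -2.5]
opening: 0.457
```

Emit:
play_rows(
  moves=[
    [[0,0,0.001],[0,0,0],0],
    [[0,0,0],[0,0,0],0],
    [[0,0,0],[0,0,0],0],
  ],
)

```text
clock: 17.3
eef_pos: [561.0, 176.4, 120.8]
tcp_rot: [-3.142, -0.0, 1.87]
contact_force: [0.4, -0.3, -2.0]
opening: 0.461
```

Emit:
play_rows(
  moves=[
    [[0,0,0.0005],[0,0,0],0],
    [[0,0,0],[0,0,0],0],
    [[0,0,0],[0,0,0],0],
  ],
)

```text
clock: 17.6
eef_pos: [561.0, 176.4, 120.3]
tcp_rot: [3.142, -0.0, 1.87]
contact_force: [0.9, -0.6, -2.3]
opening: 0.456
```

Emit:
play_rows(
  moves=[
    [[0,0,0.0005],[0,0,0],0],
    [[0,0,0],[0,0,0],0],
    [[0,0,0],[0,0,0],0],
  ],
)

```text
clock: 17.9
eef_pos: [561.1, 176.4, 119.8]
tcp_rot: [3.141, 0.0, 1.87]
contact_force: [-0.3, -0.3, -2.7]
opening: 0.456
```

Emit:
play_rows(
  moves=[
    [[0,0,0.0005],[0,0,0],0],
    [[0,0,0],[0,0,0],0],
    [[0,0,0],[0,0,0],0],
  ],
)

```text
clock: 18.2
eef_pos: [561.1, 176.4, 119.8]
tcp_rot: [3.141, 0.0, 1.87]
contact_force: [-2.6, -0.9, 6.0]
opening: 0.46
```

Emit:
play_rows(
  moves=[
    [[0,0,0.0005],[0,0,0],0],
    [[0,0,0],[0,0,0],0],
    [[0,0,0],[0,0,0],0],
  ],
)

```text
clock: 18.5
eef_pos: [561.1, 176.4, 119.7]
tcp_rot: [3.141, 0.0, 1.87]
contact_force: [-4.9, -1.4, 10.2]
opening: 0.462
```

Emit:
play_rows(
  moves=[
    [[0,0,0.0005],[0,0,0],0],
    [[0,0,0],[0,0,0],0],
    [[0,0,0],[0,0,0],0],
  ],
)

```text
clock: 18.8
eef_pos: [561.1, 176.4, 119.7]
tcp_rot: [3.141, 0.0, 1.87]
contact_force: [-6.8, -1.7, 15.5]
opening: 0.458
```

The hub is seated: contact at TCP z 119.7, against a predicted 119.6. It's 0.91 rad clockwise of the outlet, so this is the right tooth. I'll ease the push and turn anticlockwise slowly.

Emit:
play_rows(
  moves=[
    [[0,0,-0.0006],[0,0,0],0],
    [[0,0,0],[0,0,0],0],
    [[0,0,0],[0,0,-0.02],0],
    [[0,0,0],[0,0,-0.03],0],
    [[0,0,0],[0,0,-0.03],0],
    [[0,0,0],[0,0,-0.03],0],
    [[0,0,0],[0,0,-0.03],0],
    [[0,0,0],[0,0,0],0],
  ],
)

```text
clock: 19.6
eef_pos: [561.1, 176.5, 119.8]
tcp_rot: [3.141, -0.0, 2.01]
contact_force: [-4.3, -1.2, 9.4]
opening: 0.464
```

Run:
```python
from rig import *
s=sense();print(s["eef_pos"],s["tcp_rot"],s["contact_force"],s["wrist_torque"])
```

```text
[561.09449126 176.52364347 119.75296959] [ 3.14118499e+00 -2.08689742e-04  2.01029744e+00] [-4.31786925 -1.19398673  9.38402468] [-0.26890842  0.64665974 -0.13411706]
```

Emit:
play_rows(
  moves=[
    [[0,0,0],[0,0,-0.03],0],
    [[0,0,0],[0,0,-0.03],0],
    [[0,0,0],[0,0,-0.03],0],
    [[0,0,0],[0,0,-0.03],0],
    [[0,0,0],[0,0,-0.03],0],
    [[0,0,0],[0,0,-0.03],0],
    [[0,0,0],[0,0,-0.03],0],
    [[0,0,0],[0,0,0],0],
  ],
)

```text
clock: 20.4
eef_pos: [561.1, 176.5, 119.7]
tcp_rot: [3.141, -0.0, 2.22]
contact_force: [-4.4, -1.2, 9.6]
opening: 0.461
```

Emit:
play_rows(
  moves=[
    [[0,0,0],[0,0,-0.03],0],
    [[0,0,0],[0,0,-0.03],0],
    [[0,0,0],[0,0,-0.03],0],
    [[0,0,0],[0,0,-0.03],0],
    [[0,0,0],[0,0,-0.03],0],
    [[0,0,0],[0,0,-0.03],0],
    [[0,0,0],[0,0,0],0],
  ],
)

```text
clock: 21.1
eef_pos: [561.1, 176.6, 119.7]
tcp_rot: [3.141, -0.0, 2.4]
contact_force: [-4.4, -0.4, 9.1]
opening: 0.459
```

Run:
```python
from rig import *
s=sense();print(s["eef_pos"],s["tcp_rot"],s["contact_force"],s["wrist_torque"])
```

```text
[561.08839024 176.57424561 119.73771469] [ 3.14110259e+00 -8.41653124e-05  2.40028839e+00] [-4.42151758 -0.35199231  9.07413075] [-0.14791439  0.60613798 -0.08459482]
```

Emit:
play_rows(
  moves=[
    [[0,0,0],[0,0,-0.03],0],
    [[0,0,0],[0,0,-0.03],0],
    [[0,0,0],[0,0,-0.03],0],
    [[0,0,0],[0,0,-0.03],0],
    [[0,0,0],[0,0,-0.03],0],
    [[0,0,0],[0,0,-0.03],0],
    [[0,0,0],[0,0,-0.03],0],
    [[0,0,0],[0,0,0],0],
  ],
)

```text
clock: 21.9
eef_pos: [561.1, 176.6, 119.7]
tcp_rot: [3.141, -0.0, 2.61]
contact_force: [-3.3, -0.7, 9.8]
opening: 0.462
```

Run:
```python
from h import *
s=sense();print(s["eef_pos"],s["tcp_rot"],s["contact_force"],s["wrist_torque"],s["qpos"][5],s["joint_efforts"][5])
S=grab_frame("side");T=grab_frame("top")
cv2.imwrite("pics/c7.png",np.hstack([cv2.resize(T["pixels"][140:240,190:290],None,fx=4,fy=4,interpolation=2),cv2.resize(S["pixels"][220:320,230:330],None,fx=4,fy=4,interpolation=2)])[:,:,::-1])
```

```text
[561.0743761  176.62904322 119.73714275] [ 3.14104053e+00 -2.61412706e-05  2.61030978e+00] [-3.3013836  -0.68057569  9.82056323] [-0.16151979  0.66023349 -0.17541788] -0.7376111113092347 -0.5225992016494274
```

View pics/c7.png

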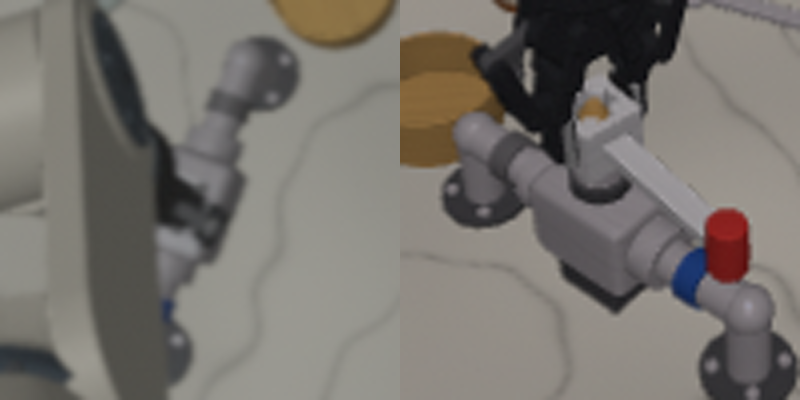

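The side view shows the hub down on the neck with the brass stem showing in the bore at about (279,247). The arm is nearly in line with the pipe and the knob is beyond the collar. I'll use small steps to the stop.

Emit:
play_rows(
  moves=[
    [[0,0,0],[0,0,-0.02],0],
    [[0,0,0],[0,0,-0.02],0],
    [[0,0,0],[0,0,-0.02],0],
    [[0,0,0],[0,0,-0.02],0],
    [[0,0,0],[0,0,0],0],
  ],
)

```text
clock: 22.5
eef_pos: [561.1, 176.6, 119.7]
tcp_rot: [3.141, -0.0, 2.69]
contact_force: [-4.3, -0.0, 10.0]
opening: 0.461
```

```bash
cat > s.py <<'E'
from rig import *
s=sense();print(s["eef_pos"],s["tcp_rot"][2],s["contact_force"],s["wrist_torque"],s["joint_efforts"][5])
E
python3 s.py
```

```text
[561.05092702 176.63495274 119.73241643] 2.6898707613130806 [-4.32105657e+00 -3.06824662e-04  1.00479424e+01] [-0.12972445  0.65584152 -0.17916032] -0.44846671633422375
```

Emit:
play_rows(
  moves=[
    [[0,0,0],[0,0,-0.015],0],
    [[0,0,0],[0,0,-0.015],0],
    [[0,0,0],[0,0,0],0],
  ],
)

```text
clock: 22.8
eef_pos: [561.1, 176.6, 119.7]
tcp_rot: [3.141, -0.0, 2.72]
contact_force: [-4.2, -0.5, 10.2]
opening: 0.461
```

```bash
python3 s.py
```

```text
[561.0664391  176.64745078 119.73482704] 2.719657072549462 [-4.18041363 -0.48697808 10.15666932] [-0.11618867  0.70655412 -0.28462947] -0.4152022395282984
```

Emit:
play_rows(
  moves=[
    [[0,0,0],[0,0,-0.01],0],
    [[0,0,0],[0,0,-0.01],0],
    [[0,0,0],[0,0,0],0],
  ],
)

```text
clock: 23.1
eef_pos: [561.0, 176.6, 119.7]
tcp_rot: [3.141, -0.0, 2.739]
contact_force: [-3.9, -0.8, 9.6]
opening: 0.459
```

```bash
python3 s.py
```

```text
[561.0424584  176.64647599 119.7312392 ] 2.7394766584701578 [-3.90912872 -0.78645568  9.56658145] [-0.13614128  0.64510111 -0.29305466] -0.38371212780475616
```

Emit:
play_rows(
  moves=[
    [[0,0,0],[0,0,-0.01],0],
    [[0,0,0],[0,0,-0.01],0],
    [[0,0,0],[0,0,0],0],
  ],
)

```text
clock: 23.4
eef_pos: [561.0, 176.6, 119.7]
tcp_rot: [3.141, -0.0, 2.76]
contact_force: [-4.7, 0.4, 10.1]
opening: 0.46
```

```bash
python3 s.py
```

```text
[561.04577461 176.6352462  119.71019831] 2.759509540074922 [-4.71875741  0.43764566 10.10226418] [-0.18265763  0.68837719 -0.26862369] -0.3837733156979084
```

Emit:
play_rows(
  moves=[
    [[0,0,0],[0,0,-0.01],0],
    [[0,0,0],[0,0,-0.01],0],
    [[0,0,0],[0,0,0],0],
  ],
)

```text
clock: 23.7
eef_pos: [561.1, 176.6, 119.7]
tcp_rot: [3.141, 0.0, 2.779]
contact_force: [-4.0, -0.4, 10.3]
opening: 0.459
```

```bash
python3 s.py
```

```text
[561.06481777 176.62703082 119.74134464] 2.779459632956983 [-3.97571603 -0.41277479 10.26930231] [-0.06208428  0.63526656 -0.24387343] -0.3836800530552864
```

Emit:
play_rows(
  moves=[
    [[0,0,0],[0,0,-0.01],0],
    [[0,0,0],[0,0,-0.01],0],
    [[0,0,0],[0,0,0],0],
  ],
)

```text
clock: 24.0
eef_pos: [561.1, 176.6, 119.7]
tcp_rot: [3.141, 0.0, 2.8]
contact_force: [-3.8, -0.3, 10.1]
opening: 0.459
```

```bash
python3 s.py
```

```text
[561.05751546 176.64346194 119.73718047] 2.799530757343876 [-3.77333341 -0.30791421 10.14778025] [-0.12748639  0.6649607  -0.23826278] -0.3838529996573925
```

Emit:
play_rows(
  moves=[
    [[0,0,0],[0,0,-0.01],0],
    [[0,0,0],[0,0,-0.01],0],
    [[0,0,0],[0,0,0],0],
  ],
)

```text
clock: 24.3
eef_pos: [561.1, 176.6, 119.7]
tcp_rot: [3.141, 0.0, 2.819]
contact_force: [-4.9, -0.2, 9.7]
opening: 0.458
```

```bash
python3 s.py
```

```text
[561.06595556 176.64113982 119.734531  ] 2.8194683423529883 [-4.94958726 -0.22556299  9.70432581] [-0.08419733  0.64332141 -0.22707972] -0.38393380120396614
```

Emit:
play_rows(
  moves=[
    [[0,0,0],[0,0,-0.01],0],
    [[0,0,0],[0,0,-0.01],0],
    [[0,0,0],[0,0,0],0],
  ],
)

```text
clock: 24.6
eef_pos: [561.1, 176.6, 119.7]
tcp_rot: [3.141, 0.0, 2.839]
contact_force: [-4.7, 0.0, 10.2]
opening: 0.458
```

```bash
python3 s.py
```

```text
[561.05449898 176.63543782 119.7160253 ] 2.839425531344695 [-4.65727119  0.03674241 10.2360409 ] [-0.08238786  0.72856963 -0.25186024] -0.3838486969470978
```

Emit:
play_rows(
  moves=[
    [[0,0,0],[0,0,-0.01],0],
    [[0,0,0],[0,0,0],0],
    [[0,0,0],[0,0,0],0],
  ],
)

```text
clock: 24.9
eef_pos: [561.0, 176.7, 119.7]
tcp_rot: [3.141, 0.0, 2.849]
contact_force: [-4.5, 0.0, 10.9]
opening: 0.46
```

```bash
python3 s.py
```

```text
[561.02899316 176.65264846 119.71719881] 2.849277216500231 [-4.52916644  0.04091573 10.85495741] [-0.1138118   0.61546123 -0.26670761] -0.25720984674990177
```

Emit:
play_rows(
  moves=[
    [[0,0,0],[0,0,-0.01],0],
    [[0,0,0],[0,0,0],0],
    [[0,0,0],[0,0,0],0],
  ],
)

```text
clock: 25.2
eef_pos: [561.1, 176.7, 119.7]
tcp_rot: [3.141, 0.0, 2.859]
contact_force: [-4.7, -0.1, 9.1]
opening: 0.459
```

```bash
python3 s.py
python3 - <<'E'
from h import *
T=grab_frame("top");S=grab_frame("side")
# collar: blue centroid edges in side, unoccluded picture saved at start
for n,f in(("top",T),("side",S)):
    f0=dict(f);f0["pixels"]=cv2.imread(f"pics/{n}0.png")[:,:,::-1].copy()
    h=cv2.cvtColor(f0["pixels"],cv2.COLOR_RGB2HSV);m=cv2.inRange(h,(100,110,40),(128,255,255))
    x0,y0,w,hh=(215,208,25,16) if n=="top" else (290,275,26,26)
    ys,xs=np.nonzero(m[y0:y0+hh,x0:x0+w]);print(n,xs.mean()+x0,ys.mean()+y0,len(xs))
    g=f
# elbows from top at z 71 (dome tops), by eye from c2
a=plane(T,(251.3,155),68);b=plane(T,(223.3,227.5),68);d=b-a
print("axis",np.arctan2(d[1],d[0]),np.linalg.norm(d),(a+b)/2)
print("red now",blobs(S,(0,150,60),(6,255,255),60))
for th in(2.74,2.78,2.82,2.86):
    print(th,proj(S,[561+120*np.cos(th),176.5+120*np.sin(th),133]))
E
```

```text
[561.05712549 176.65297444 119.7384446 ] 2.85920523443889 [-4.74134432 -0.09334933  9.1297291 ] [-0.0431896   0.66680966 -0.29702356] -0.257293414324522
top 227.1578947368421 216.05263157894737 38
side 302.7888888888889 287.81111111111113 90
axis 2.7905786400906316 225.6869974343701 [557.46838876 173.21162043  68.        ]
red now [([338.3, 156.7], [321, 150, 34, 13, 329]), ([320.6, 273.3], [316, 265, 10, 18, 158]), ([358.6, 277.7], [355, 271, 9, 15, 108])]
2.74 [316.84592899 277.9345111 ]
2.78 [318.29263885 276.68149264]
2.82 [319.66137803 275.39511668]
2.86 [320.95031504 274.07825979]
```

Emit:
play_rows(
  moves=[
    [[0,0,0],[0,0,-0.01],0],
    [[0,0,0],[0,0,0],0],
    [[0,0,0],[0,0,0],0],
  ],
)

```text
clock: 25.6
eef_pos: [561.1, 176.7, 119.8]
tcp_rot: [3.141, 0.0, 2.869]
contact_force: [-4.2, 0.1, 10.0]
opening: 0.455
```

```bash
python3 s.py
```

```text
[561.09011582 176.654838   119.76303274] 2.8691884495225697 [-4.15667755  0.05854781  9.96674431] [-0.13309243  0.66245446 -0.19499778] -0.2571612596511841
```

Emit:
play_rows(
  moves=[
    [[0,0,0],[0,0,-0.01],0],
    [[0,0,0],[0,0,0],0],
    [[0,0,0],[0,0,0],0],
  ],
)

```text
clock: 25.9
eef_pos: [561.1, 176.6, 119.8]
tcp_rot: [3.141, 0.0, 2.879]
contact_force: [-4.1, -0.9, 9.4]
opening: 0.454
```

```bash
python3 s.py
```

```text
[561.05731646 176.64542727 119.75141217] 2.879243725719615 [-4.06611281 -0.88855463  9.38551714] [-0.09370984  0.67192659 -0.26377192] -0.25736454874277115
```

Emit:
play_rows(
  moves=[
    [[0,0,0],[0,0,-0.01],0],
    [[0,0,0],[0,0,0],0],
    [[0,0,0],[0,0,0],0],
  ],
)

```text
clock: 26.2
eef_pos: [561.0, 176.6, 119.7]
tcp_rot: [3.141, 0.0, 2.889]
contact_force: [-3.4, 0.3, 8.7]
opening: 0.46
```

```bash
python3 s.py
```

```text
[561.0471224  176.64544109 119.71454854] 2.8891466287135894 [-3.36291595  0.30353062  8.72415899] [-0.06925031  0.65258977 -0.1892675 ] -0.25729604065418243
```

Emit:
play_rows(
  moves=[
    [[0,0,0],[0,0,-0.01],0],
    [[0,0,0],[0,0,0],0],
    [[0,0,0],[0,0,0],0],
  ],
)

```text
clock: 26.5
eef_pos: [561.1, 176.6, 119.7]
tcp_rot: [3.141, 0.0, 2.899]
contact_force: [-4.0, 0.5, 9.4]
opening: 0.462
```

```bash
python3 s.py;python3 - <<'E'
from h import *
S=grab_frame("side");print([b for b in blobs(S,(0,150,60),(6,255,255),60)])
cv2.imwrite("pics/c8.png",cv2.resize(S["pixels"][220:320,240:340],None,fx=6,fy=6,interpolation=2)[:,:,::-1])
E
```

```text
[561.0577097  176.63915238 119.73119168] 2.899200321576063 [-3.99418327  0.49591077  9.41642887] [-0.08716905  0.65990125 -0.2158601 ] -0.2573295123875141
[([338.3, 156.7], [321, 150, 34, 13, 330]), ([321.7, 272.0], [317, 264, 10, 17, 153]), ([358.5, 277.8], [355, 271, 9, 15, 107])]
```

View pics/c8.png

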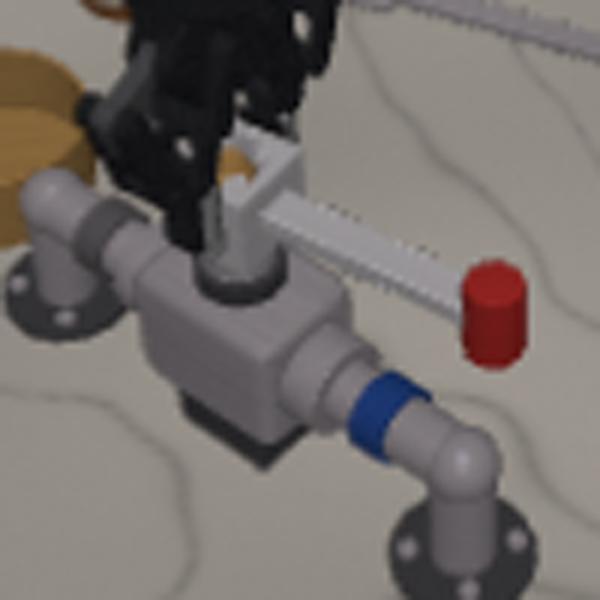

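The side view shows the lever seated with its knob at about (321.7,272) and the arm at a slightly shallower slope than the pipe. I'll recompute the pipe direction from both elbows.

Run:
```python
from h import *
S=grab_frame("side");T=grab_frame("top")
for i,o,z in(((249.2,253.3),(317.3,296.5),58),((249.2,251.5),(317.3,294.0),66)):
    a=plane(S,i,z);b=plane(S,o,z);d=b-a;print("pipe side",np.arctan2(d[1],d[0]),np.linalg.norm(d),(a+b)/2)
# flanges on bench (dark discs), z~4
for n,i,o in(("S",(250.5,271.5),(317,311.3)),):
    a=plane(S,i,4);b=plane(S,o,4);d=b-a;print("fl",np.arctan2(d[1],d[0]),np.linalg.norm(d),(a+b)/2)
a=plane(T,(210+280/6,145+80/6),4);b=plane(T,(210+118/6,145+500/6),4);d=b-a;print("fl top",np.arctan2(d[1],d[0]),np.linalg.norm(d),(a+b)/2)
# lever arm now: knob tri by plane, vs stem
for z in (133,):
    k=plane(S,(321.7,272.0),z);print("knob",k,np.arctan2(k[1]-176.5,k[0]-561),np.hypot(k[1]-176.5,k[0]-561))
```

```text
pipe side 2.7975165566125324 228.94211107449297 [561.11499381 174.32557862  58.        ]
pipe side 2.8022719070654167 226.64195199574735 [560.423194   174.53777969  66.        ]
fl 2.84407418472109 220.73789541541828 [559.47983804 181.53397064   4.        ]
fl top 2.7900134403963026 230.03878000753582 [557.46531387 170.21367878   4.        ]
knob [446.13166582 203.45958785 133.        ] 2.9110650957849695 117.989633337586
```

Emit:
play_rows(
  moves=[
    [[0,0,0],[0,0,-0.008],0],
    [[0,0,0],[0,0,0],0],
    [[0,0,0],[0,0,0],0],
  ],
)

```text
clock: 26.95
eef_pos: [561.1, 176.6, 119.7]
tcp_rot: [3.141, 0.0, 2.907]
contact_force: [-4.2, 1.0, 9.0]
opening: 0.463
```

```bash
python3 s.py
```

```text
[561.06041166 176.64702273 119.7413851 ] 2.9070116074359134 [-4.16082866  1.04213873  8.98390848] [-0.10693749  0.67011773 -0.40362431] -0.34704314544796944
```

Emit:
play_rows(
  moves=[
    [[0,0,0],[0,0,-0.008],0],
    [[0,0,0],[0,0,0],0],
    [[0,0,0],[0,0,0],0],
  ],
)

```text
clock: 27.25
eef_pos: [561.0, 176.6, 119.7]
tcp_rot: [3.141, 0.0, 2.915]
contact_force: [-5.6, 0.8, 9.0]
opening: 0.46
```

```bash
python3 s.py
```

```text
[561.03096093 176.63037751 119.72946264] 2.9148516522496837 [-5.59344445  0.83325102  9.01251902] [-0.09940156  0.67002107 -0.41036947] -0.44268468394875526
```

Emit:
play_rows(
  moves=[
    [[0,0,0],[0,0,-0.006],0],
    [[0,0,0],[0,0,0],0],
    [[0,0,0],[0,0,0],0],
  ],
)

```text
clock: 27.55
eef_pos: [561.0, 176.6, 119.7]
tcp_rot: [3.141, -0.0, 2.921]
contact_force: [-3.6, -0.6, 8.5]
opening: 0.459
```

```bash
python3 s.py
python3 - <<'E'
from h import *
S=grab_frame("side");print([b for b in blobs(S,(0,150,60),(6,255,255),60)])
E
```

```text
[561.01259597 176.64917205 119.70775012] 2.9206345114944834 [-3.59348921 -0.57388548  8.54878274] [-0.10925225  0.67967583 -0.51937089] -0.5350945517420769
[([338.3, 156.7], [321, 150, 34, 13, 330]), ([322.5, 271.2], [318, 263, 10, 18, 157]), ([358.5, 277.8], [355, 271, 9, 15, 107])]
```

The stop is confirmed: torque rises from 0.22 to 0.52 N m from yaw 2.90 on. The lever leads the stem by the tooth play of about 0.06 rad. I'll undo the wind-up and bring the lever back inside that play to lie in line, watching that the torque stays near zero so the stem doesn't move.

Emit:
play_rows(
  moves=[
    [[0,0,0],[0,0,0.01],0],
    [[0,0,0],[0,0,0.01],0],
    [[0,0,0],[0,0,0.01],0],
    [[0,0,0],[0,0,0.01],0],
    [[0,0,0],[0,0,0],0],
  ],
)

```text
clock: 28.1
eef_pos: [561.1, 176.6, 119.7]
tcp_rot: [3.141, 0.0, 2.881]
contact_force: [-4.0, -0.5, 9.3]
opening: 0.461
```

```bash
python3 s.py
```

```text
[561.10988569 176.59972868 119.7301153 ] 2.8814721543394373 [-3.95735908 -0.51840661  9.30463103] [-0.09863304  0.6549309  -0.05179265] 0.11806164868175983
```

Emit:
play_rows(
  moves=[
    [[0,0,0],[0,0,0.01],0],
    [[0,0,0],[0,0,0.01],0],
    [[0,0,0],[0,0,0],0],
  ],
)

```text
clock: 28.4
eef_pos: [561.3, 176.6, 119.7]
tcp_rot: [3.141, 0.001, 2.862]
contact_force: [-3.0, -1.0, 8.8]
opening: 0.462
```

```bash
python3 s.py
```

```text
[561.25298953 176.59807945 119.73924803] 2.8615464617358968 [-3.00543182 -1.01429463  8.80085779] [-0.13568478  0.51997489 -0.00106164] 0.14978544786572456
```

Emit:
play_rows(
  moves=[
    [[0,0,0],[0,0,0.01],0],
    [[0,0,0],[0,0,0.01],0],
    [[0,0,0],[0,0,0],0],
  ],
)

```text
clock: 28.7
eef_pos: [561.4, 176.6, 119.7]
tcp_rot: [3.141, 0.001, 2.842]
contact_force: [-3.1, 0.2, 8.0]
opening: 0.457
```

```bash
python3 s.py
```

```text
[561.42426319 176.64014988 119.74542143] 2.8415773084819573 [-3.06056752  0.24649637  7.96948288] [-0.1074392   0.52138697  0.05997985] 0.15061542391777039
```

Emit:
play_rows(
  moves=[
    [[0,0,0],[0,0,0.01],0],
    [[0,0,0],[0,0,0.01],0],
    [[0,0,-0.0004],[0,0,0],0],
    [[0,0,0],[0,0,0],0],
  ],
)

```text
clock: 29.1
eef_pos: [561.5, 176.6, 119.7]
tcp_rot: [3.141, 0.001, 2.822]
contact_force: [-0.5, 0.7, 5.0]
opening: 0.457
```

```bash
python3 s.py
```

```text
[561.54817876 176.63295663 119.7337782 ] 2.821913965309463 [-0.50864379  0.65926861  5.03050292] [ 0.01005069  0.07840593 -0.03297834] -0.007555554038845003
```

Emit:
play_rows(
  squeeze=20,
  moves=[
    [[0,0,0],[0,0,0],0],
    [[0,0,0],[0,0,0],50],
    [[0,0,0],[0,0,0],55],
    [[0,0,0],[0,0,0],60],
    [[0,0,0],[0,0,0],70],
    [[0,0,0],[0,0,0],80],
    [[0,0,0],[0,0,0],90],
    [[0,0,0],[0,0,0],100],
    [[0,0,0],[0,0,0],100],
    [[0,0,0],[0,0,0],100],
    [[0,0,0],[0,0,0],100],
  ],
)

```text
clock: 30.2
eef_pos: [561.0, 176.4, 119.3]
tcp_rot: [-3.142, 0.0, 2.822]
contact_force: [0.2, 0.3, -0.6]
opening: 0.998
```

```bash
python3 s.py
python3 - <<'E'
from h import *
S=grab_frame("side");print([b for b in blobs(S,(0,150,60),(6,255,255),60)])
E
```

```text
[561.02143966 176.41691213 119.28771263] 2.8217775847958158 [ 0.2427648   0.30402216 -0.58731604] [ 0.00590236 -0.02020336  0.00934965] -4.880782626059954e-05
[([338.3, 156.8], [321, 150, 34, 13, 329]), ([319.4, 277.0], [314, 269, 11, 17, 153]), ([358.6, 277.7], [355, 271, 9, 15, 108])]
```

Free of load. I'll retreat straight up, move aside towards -y, and look.

Emit:
play_rows(
  moves=[
    [[0,0,-0.005],[0,0,0],100],
    [[0,0,-0.01],[0,0,0],100],
    [[0,0,-0.02],[0,0,0],100],
    [[0,0,-0.02],[0,0,0],100],
    [[0,0,-0.02],[0,0,0],100],
    [[0,0,-0.02],[0,0,0],100],
    [[0,0,-0.02],[0,0,0],100],
    [[0,0,-0.02],[0,0,0],100],
    [[0,-0.02,-0.005],[0,0,0],100],
    [[-0.01,-0.03,0],[0,0,0],100],
    [[-0.02,-0.03,0],[0,0,0],100],
    [[-0.03,-0.02,0],[0,0,0],100],
    [[-0.03,-0.02,0],[0,0,0],100],
    [[-0.03,-0.02,0],[0,0,0],100],
    [[-0.03,-0.02,0],[0,0,0],100],
    [[0,0.03,0],[0,0,0],100],
    [[0,0,0],[0,0,0],100],
    [[0,0,0],[0,0,0],100],
  ],
)

```text
clock: 32.05
eef_pos: [661.8, 5.3, 258.9]
tcp_rot: [-3.141, -0.001, 2.822]
contact_force: [-0.3, 0.2, -0.1]
opening: 1.003
```

Run:
```python
from h import *
S=grab_frame("side");T=grab_frame("top")
print([b for b in blobs(S,(0,150,60),(6,255,255),60)],[b for b in blobs(T,(0,150,60),(6,255,255),15)])
cv2.imwrite("pics/c9.png",np.hstack([cv2.resize(T["pixels"][140:240,190:290],None,fx=4,fy=4,interpolation=2),cv2.resize(S["pixels"][220:320,240:340],None,fx=4,fy=4,interpolation=2)])[:,:,::-1])
k=plane(S,(319.4,277.0),133);print(np.arctan2(k[1]-174.4,k[0]-561.1),np.hypot(k[1]-174.4,k[0]-561.1))
```

```text
[([338.3, 156.7], [321, 150, 34, 13, 330]), ([319.4, 277.0], [314, 269, 11, 17, 153]), ([358.6, 277.7], [355, 271, 9, 15, 108])] [([465.9, 178.0], [449, 153, 34, 44, 525]), ([381.0, 281.0], [379, 279, 5, 5, 21])]
2.7709985723492494 123.285791895097
```

View pics/c9.png

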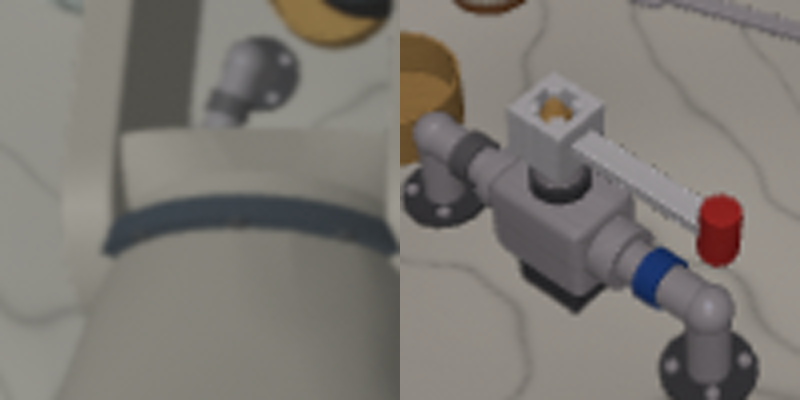

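The side view shows the hub down on the neck with the stem showing in the bore. The arm runs parallel to the pipe towards the blue collar, with the knob at (319.4,277.0), unchanged since release. Handing in.

```bash
python3 -c "
from rig import *
print(sense()['contact_force']);print(sign_off())"
```

```text
[ 0.72338474 -0.33395143 -0.0393646 ]
the job is handed in; nothing more can be done
None
```

I fitted the farthest of the three levers on the valve stem, seated it fully and opened the valve to its hard stop. I then let go and handed the job in at about 32 s.

- **Fitting:** the lever dropped over the teeth with no force, about 0.91 rad clockwise of the outlet. It met the seat at the expected height, and I pushed with at most about 16 N.
- **Opening:** it turned against a steady drag of about 0.22–0.3 N m. The stop showed from tool yaw 2.90, where the torque rose to 0.52 N m. I then backed the lever off inside the tooth play, with the torque near zero, so that it lies in line with the pipe.
- **Last checks:** the side picture shows the hub on its seat and the arm parallel to the pipe, pointing to the blue collar. The knob did not move between letting go and moving the arm away, and there was no contact force.
- **Disagreements:**
  - The lever's final angle reads about 2.77 rad from the knob and 2.82 from the tool. Most readings of the pipe direction were about 2.79–2.80, with outliers at 2.78 and 2.84.
  - The stop came about 0.03 rad later than the pipe direction plus tooth play predicted, which is about the measuring error.
- **Not checked:** in the last top view the arm hid the valve. I saw no contact with the other objects, but I did not measure each one again.

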